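Unlock the folding stay and close the spice bin

ROBOT

A 7-joint arm with a two-finger parallel gripper is mounted at the origin on the work surface. World frame = base frame: x ahead of the robot, y to its left, z up, the work surface at z = 0. Lengths are in m, angles in rad, forces in N, time in s.
With the tool pointing down it reaches from about 0.35 to 0.9 m from the base axis. Payload 19.9 kg.
Tool frame: the origin (TCP) lies midway between the tips of the shut fingers; the grasp point (between the pads) lies grip_depth behind it (grip_depth is the distance from the TCP to the grasp point, in m); z points along the fingers, y is the direction in which the jaws open and shut (so a half turn about z gives the same grasp; the last joint's range is limited). The gripper opens to 94 mm and grips with 3 to 60 N. Pads are 16 mm wide; open, the fingers measure 119 mm over their backs; the gripper's body (75 mm by 177 mm) begins 78 mm behind the grasp point.
Start: joints at [1.302, 0.417, -0.01, 1.614, 0.005, 1.111, -0.053], TCP at [0.141, -0.609, 0.205] pointing down, gripper open.
Joint ranges: [-2.81, 2.81], [-0.39, 2.02], [-1.27, 1.25], [0.06, 2.57], [-1.19, 4.33], [0.19, 2], [-2.82, 2.82]. Speed limits (rad/s): [1.89, 1.89, 2.39, 2.39, 3.01, 3.01, 3.01].

INTERFACE

Orientations are given as [roll, pitch, yaw] about the fixed x, y, z axes, in that order (R = Rz(yaw) Ry(pitch) Rx(roll)).
In Python, from cell import state, camera, camera_info, sign_off, find_in, masks_of, place_of, grip_depth gives the robot as it stands.
- The arm moves only by the tool servo_tool, never from a script. Its argument "series" is a list of rows, each a list of 4 numbers: the shift along the tool's x, y, z in cm, then the turn about the tool's z in rad. In form: [[dx, dy, dz, yaw], ...]. A call has 1 to 10 rows; each row shifts and turns the commanded pose from where the row before left it, along the tool's axes as they then stand; what a row does not reach is not made up. A row lasts 1/10 s, in which the tool goes at most 50 mm and 8.59 degrees, less where a joint would pass 70% of its speed; a pose out of reach is approached as far as the arm can. A call is refused whole if a number of a shift passes 5 or a number of a turn 0.15, either way. A call with a gripper value outside its range is refused whole. "claw" is the closure, from 0 (fully open) to 1 (shut), set as the call begins (left out, the last holds). The fingers move at their own pace and stop on an object; "force" is the grip in N (left out, the last holds). Time passes only in rows, so rows that do not move let the fingers close. It gives the time, the measured TCP pose, the force and the opening at its end, in the units of the state.
- state(): the state, without advancing time (a new reading comes with each control period).
- camera(name): name is "side" or "top"; returns the picture (400x640x3 uint8, red, green, blue); there is no depth.
- camera_info(name): a dict with "camera_matrix" (3x3 intrinsics, pixels), "R" (3x3) and "t" (3): a world point X has camera coordinates R X + t. Camera axes: x right, y down, z forward; pixel columns grow to the right and rows downward; lengths in m; the calibration is good to about 2 mm. A picture is of the moment at which its call begins. camera_info takes no time and is no camera call.
- sign_off(): hands the job in, once; it reports no verdict.
Trained networks look in the newest picture that a camera, given by its name, has taken for a name from the list of things; names that differ only in an ending like _2 or _b are one class to them, and where a whole thing is asked for, a point or a joint stands for the part that bears it (a point fixed in the world has none). Each returns a list of dicts, best first, with "score" (0 to 1); they miss things now and then, are a little off and sometimes report something else, mostly with a low value. They report only what shows in the picture. A call takes as long as a camera call.
- find_in(camera, label): "box" ([centre column, centre row, width, height] in pixels, round what is visible of it).
- masks_of(camera, label): "mask" (400x640 bool, what is visible of it) and "box" ([centre column, centre row, width, height] in pixels, round what is visible of it).
- place_of(camera, label): "position" ([column, row] in pixels: a listed point, or the origin of a listed thing).
The state is a dict: "time_s": time; "q": joint angles; "qd": joint speeds; "joint_efforts": joint torques, N m; "ee_pos": TCP position; "ee_rot": TCP orientation; "wrist_force": force on the tool from outside, world axes, zero at the start; "wrist_torque": the same for the moment, N m; "width": finger opening in m.
Only numpy, scipy, OpenCV 4.12 (cv2) and the standard library are available. Lean on these libraries where they do the work, as an engineer would, in place of code of your own. Each camera call takes 0.05 s, during which the arm holds its last target.

TASK

One of the two spice bins on the counter has been left open, its lid propped up by a folding metal stay. Lift the stay's knee up past centre so that it unlocks, then gently lower the lid until it is fully closed, and let go. Leave the jars, tin, mortar and scoop where they stand.

Things in the scene. Friction and masses are not known exactly. Their poses are not given: they have to be found in the camera images.
- bin: The open bin: wooden box with steel lining, 200 mm deep (x), 160 wide (y), 100 high, fixed. Origin: centre of its underside; x from its front (robot's side) to its back, where the lid is hinged; y to its left; z up. The stay is outside on its left (+y). Tins stand inside, tops 67 mm up. It may be left or right of the shut bin, yaw within 17 degrees.
- lid_hinge (a point): Middle of the lid's hinge line, which runs along the bin's y over its back wall: (100, 0, 105) mm in the bin's frame.
- lid_edge (a point): Middle of the lid's free edge, 204 mm from the hinge line, at mid-thickness. The lid is a grey plastic frame (24 mm wide, 10 thick, 160 across) round a clear 4 mm panel. At the start it stands 85 degrees above closed: the free edge is up, about 308 mm above the counter, and the outer face looks to the back.
- lid (a joint): Lid angle, rad: 0 at the start, propped 85 degrees open; grows as it is lowered; 1.483 = fully closed, flat on the rim. It can go 0.03 further open. The hinge is stiff (about 0.55 N m of friction, more than the lid's weight), so the lid stays where it is left; up to 5 N at the free edge moves it once the stay is unlocked.
- knee_pin (a point): Centre of the stay's knee: a round steel pin, axis along the bin's y, 20 mm in diameter, 24 mm long (this point at mid-length), whose two end faces can be pinched from above. It swings on a 72 mm arc about stay_foot. At the start it is 79 mm in front of the hinge line and 41 mm above it; unlocked (bend 1.0) 117 in front and 68 above.
- stay_foot (a point): Fixed pivot of the stay on the bin's left side: (-38, 92, 105) mm in the bin's frame. The stay is two steel straps (3 mm thick, 13 wide) in an upright plane beside the bin: the lower one, 72 mm, from here to the knee; the upper one, 97 mm, from the knee to a stud on the lid's left edge 110 mm from the hinge line.
- knee (a joint): Bend of the stay, rad: 0 at the start, on its stop, locked a little below the straight line; 0.16 = straps in line (dead centre); grows as the knee is lifted up and forward. Past centre it folds freely: 0.8 with the lid 5 degrees down, 1.07 at 10, 1.64 at 25, 3.16 closed. It stays where left; lifting takes 1 to 5 N. Below 0.16, pushing the lid down only locks it.
- shut_bin: The other bin, of the same shape and size but already closed with its stay folded; fixed. Origin: centre of its underside. Its highest point, the folded knee pin on its left side near the front, is 150 mm up.
- jar_tall: Closed glass jar, 52 mm in diameter, 115 high, stands loose behind and between the bins. Origin: centre of its underside.
- jar_small: Closed amber jar, 60 mm in diameter, 80 high, loose, on the right. Origin: centre of its underside.
- tin: Closed tin, 72 mm in diameter, 100 high, loose, on the right. Origin: centre of its underside.
- mortar: White bowl, 100 mm in diameter, 70 high, loose, on the left. Origin: centre of its underside.
- scoop: Flat-bottomed steel scoop, about 190 mm long with its handle, 60 wide, 35 high, loose, lying between the bins. Origin: on its underside, 25 mm ahead of the wall at the back of its pan; x towards its mouth.

How it is judged:
On the way:
1. the stay's knee is lifted clear past centre (bend over 0.4 rad) while the lid is still up (lowered less than 1.0 rad) (value of joint knee above 0.4 rad and value of joint lid below 1 rad), for 0.1 s.
At the end, for the whole second after the job is handed in: The lid lies closed on the bin (within 0.05 rad, about 10 mm at its free edge) and at rest, with the stay folded up at the bin's front (bend over 2.8 rad) (value of joint lid above 1.43 rad and value of joint knee above 2.8 rad and velocity of joint lid between -0.05 and 0.05 rad/s); the robot touches nothing.
It fails at once if the lid is slammed (faster than 2.5 rad/s, 0.5 m/s at its edge) (velocity of joint lid above 2.5 rad/s).
It fails at once if a jar, the tin, the mortar or the scoop is shifted by more than 40 mm (distance of any of jar_tall, jar_small, tin, mortar, scoop from where it was at the start of the episode above 0.04 m).
It also fails if it takes over 64 s, if anything falls off the work surface, if the arm or the gripper's body presses on something with over 40 N, if the wrist force passes 120 N, or if a joint passes its speed limit or range.

## Working session

There is one attempt and no reset: what is moved stays moved. The work goes in short steps, Python scripts to look and compute and a tool call to move; the robot and the scene stay as the last step left them, time stands still between calls to the robot, and variables do not carry over. Pictures are saved under pics/ and viewed, and the job is handed in when it is done.

Besides the shell and the picture viewer there is one more tool, called after ">>>" as a command line: name --pt "numbers of a row" for each row, then --argument value for the rest. servo_tool: Moves the arm, as the interface text tells. Its arguments: {"type":"object","properties":{"series":{"type":"array"},"claw":{"type":"number"},"force":{"type":"number"}},"required":["series"]}

```bash
mkdir -p pics; ls
python3 - <<'E'
from cell import *
import cv2
import numpy as np
print(state())
for c in ("side","top"):
    im=camera(c); cv2.imwrite(f"pics/{c}0.png",im[:,:,::-1])
    i=camera_info(c); print(c,i)
    for l in ["bin","lid_hinge","lid_edge","knee_pin","stay_foot","shut_bin","jar_tall","scoop","mortar","tin","jar_small"]:
        print(l,[(np.round(d["position"],1).tolist(),round(d["score"],2)) for d in place_of(c,l)][:3])
print(grip_depth, state()["time_s"])
E
```

```text
pics
{'time_s': 0.0, 'q': array([ 1.30249312,  0.41798034, -0.01031089,  1.61413563,  0.00468786,
        1.11067689, -0.05301969]), 'qd': array([ 3.97908831e-04, -5.14054256e-04,  1.70424540e-05, -1.11843344e-05,
        4.24403756e-04, -5.00371336e-04, -1.18182452e-03]), 'joint_efforts': array([-2.70292230e-04, -8.51268625e+01,  6.38432745e-01, -4.25992048e+01,
       -4.88204858e-02,  1.86022214e-02,  1.74944507e-04]), 'ee_pos': array([ 0.14045728, -0.60865099,  0.20483747]), 'ee_rot': array([-3.14041884e+00,  7.48905028e-05,  2.26793462e-01]), 'wrist_force': array([-0.38365224,  0.94540484,  0.30217453]), 'wrist_torque': array([-0.00593012,  0.01450555, -0.03240139]), 'width': 0.09371016862473454}
side {'camera_matrix': array([[369.69838188,   0.        , 319.09371388],
       [  0.        , 369.69838188, 199.53648466],
       [  0.        ,   0.        ,   1.        ]]), 'R': array([[-0.82055046,  0.57139301, -0.01438631],
       [ 0.32355652,  0.44360125, -0.83578054],
       [-0.47117737, -0.6904549 , -0.54887514]]), 't': array([ 4.46068773e-01, -6.93717693e-04,  1.74403259e+0
[... 512 characters left out ...]
],
       [  0.        ,   0.        ,   1.        ]]), 'R': array([[-0.01812719, -0.99963472, -0.02004595],
       [-0.99370113,  0.0202299 , -0.11022169],
       [ 0.11058696,  0.01792167, -0.99370486]]), 't': array([0.04219866, 0.55534798, 1.36758916])}
bin [([394.3, 196.2], 0.76), ([459.7, 247.9], 0.33)]
lid_hinge [([399.9, 164.7], 0.7)]
lid_edge [([414.6, 156.4], 0.65)]
knee_pin [([370.2, 184.7], 0.61)]
stay_foot [([368.3, 201.4], 0.68)]
shut_bin [([262.1, 202.5], 0.57)]
jar_tall [([328.0, 149.1], 0.81)]
scoop [([326.0, 221.5], 0.72), ([261.9, 201.2], 0.25)]
mortar [([182.9, 234.4], 0.79)]
tin [([460.1, 188.2], 0.66)]
jar_small [([460.0, 250.4], 0.88), ([183.7, 236.1], 0.39)]
0.0188 1.2
```

View pics/side0.png

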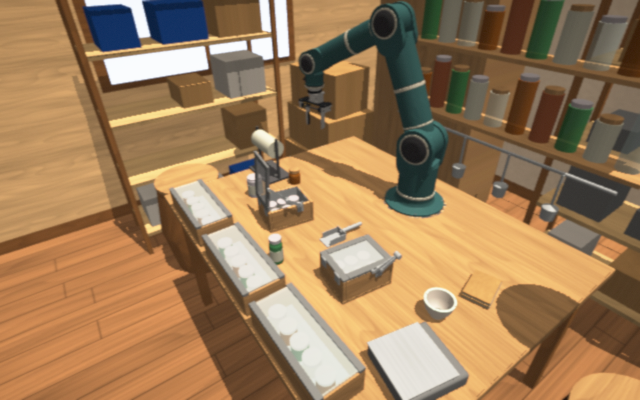

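View pics/top0.png

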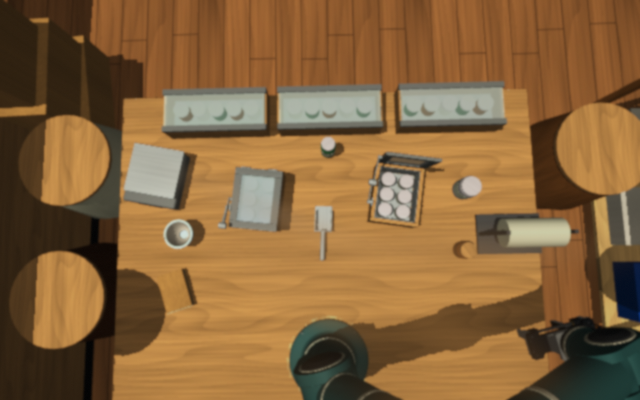

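```bash
cat > h.py <<'E'
import numpy as np
from cell import *
from scipy.optimize import least_squares
I={c:camera_info(c) for c in("side","top")}
def proj(c,X):
    i=I[c]; p=i["camera_matrix"]@(i["R"]@np.asarray(X,float)+i["t"]); return p[:2]/p[2]
def tri(ps,pt):
    return least_squares(lambda X: np.r_[proj("side",X)-ps,proj("top",X)-pt],[.5,-.1,.1])
def onz(c,p,z):
    i=I[c]; d=i["R"].T@np.linalg.solve(i["camera_matrix"],[p[0],p[1],1]); o=-i["R"].T@i["t"]
    return o+d*(z-o[2])/d[2]
# bin frame, mm
def stay(lid):
    """knee pos in bin frame for lid lowered by lid rad"""
    a=np.deg2rad(85)-lid
    stud=np.array([.1-.11*np.cos(a),.105+.11*np.sin(a)])
    f=np.array([-.038,.105]); d=stud-f; L=np.hypot(*d); 
    x=(L*L+.072**2-.097**2)/2/L; h=np.sqrt(max(.072**2-x*x,0)); u=d/L
    return f+u*x+h*np.array([-u[1],u[0]]), stud
def B2W(b,P):
    c,s=np.cos(b[2]),np.sin(b[2]); P=np.asarray(P,float)
    return np.array([b[0]+c*P[0]-s*P[1], b[1]+s*P[0]+c*P[1],P[2]])
def edge(lid):
    a=np.deg2rad(85)-lid
    return np.array([.1-.204*np.cos(a),0,.105+.204*np.sin(a)])
E
python3 - <<'E'
from h import *
S=dict(bin=(287,215),lid_hinge=(262.8,205),lid_edge=(261.5,158.6),knee_pin=(285.1,196.5),stay_foot=(300.8,202.9),shut_bin=(355.8,278.1),jar_tall=(275.9,261.2),scoop=(337.9,237.9),mortar=(436.1,314.2),jar_small=(291.2,179.6),tin=(259.3,192.5))
T=dict(bin=(394.3,196.2),lid_hinge=(399.9,164.7),lid_edge=(414.6,156.4),knee_pin=(370.2,184.7),stay_foot=(368.3,201.4),shut_bin=(262.1,202.5),jar_tall=(328,149.1),scoop=(326,221.5),mortar=(182.9,234.4),jar_small=(460,250.4),tin=(460.1,188.2))
for k in S:
    r=tri(S[k],T[k]); print(k,r.x.round(3),"res px",r.fun.round(1))
ks={"lid_hinge":[.1,0,.105],"lid_edge":edge(0),"stay_foot":[-.038,.092,.105],"bin":[0,0,0],"knee_pin":[.021,.092,.146]}
print(edge(0),stay(0),stay(.17))
def f(b):
    return np.concatenate([np.r_[proj("side",B2W(b,P))-S[k],proj("top",B2W(b,P))-T[k]] for k,P in ks.items()])
r=least_squares(f,[.56,-.2,0],loss="soft_l1"); print(r.x, f(r.x).reshape(-1,4).round(1))
E
```

```text
bin [ 0.556 -0.243  0.004] res px [-1.4 -0.2 -0.6  0.9]
lid_hinge [ 0.656 -0.253  0.092] res px [-0.2 -0.  -0.1  0.1]
lid_edge [ 0.638 -0.254  0.304] res px [-0.3 -0.1 -0.1  0.2]
knee_pin [ 0.588 -0.147  0.161] res px [ 3.3  0.5  1.5 -2.2]
stay_foot [ 0.533 -0.141  0.114] res px [ 0.6  0.1  0.3 -0.4]
shut_bin [ 0.546  0.232 -0.004] res px [-0.4 -0.  -0.3  0.3]
jar_tall [ 0.737 -0.011 -0.002] res px [-0.3 -0.1 -0.2  0.3]
scoop [ 0.467  0.006 -0.005] res px [-2.7 -0.2 -1.5  1.9]
mortar [0.44  0.512 0.003] res px [ 1.  -0.1  0.8 -0.8]
jar_small [ 0.37  -0.47   0.011] res px [ 3.2  0.5  1.2 -1.8]
tin [ 0.578 -0.475  0.014] res px [-2.  -0.4 -0.8  1.3]
[0.08222023 0.         0.30822372] (array([0.01413871, 0.15465435]), array([0.09041287, 0.21458142])) (array([-0.01750556,  0.17402158]), array([0.07201183, 0.2113798 ]))
[ 0.55666256 -0.24056424 -0.12107276] [[-0.4 -2.7  0.6 -0.5]
 [ 0.  -0.7 -1.1 -0. ]
 [ 0.7  1.2  1.2  0.8]
 [-1.1  0.8 -1.6  1. ]
 [ 2.8  3.1  2.3 -1.8]]
```

The side view shows the open bin with its lid upright near (262,190) and the stay on its left at about (285,197). The top view shows the bin at (395,195) with the lid bar from (378,155) to (438,163). The points fit one bin pose with yaw of about -0.12, but the knee pin is off by 3 px. I'll refine that before moving.

Run:
```python
from h import *
import cv2
ks={"lid_hinge":[.1,0,.105],"lid_edge":edge(0),"stay_foot":[-.038,.092,.105],"bin":[0,0,0],"knee_pin":[.021,.092,.146]}
obs={}
ims={}
for c in("side","top"):
    for n in range(4):
        ims[c]=camera(c)
        for k in ks:
            d=place_of(c,k)
            if d and d[0]["score"]>.4: obs.setdefault((c,k),[]).append(d[0]["position"])
for k,v in obs.items(): print(k,np.mean(v,0).round(1),np.std(v,0).round(1),len(v))
def f(b): return np.concatenate([proj(c,B2W(b,ks[k]))-np.median(v,0) for (c,k),v in obs.items()])
r=least_squares(f,[.56,-.24,-.12],loss="soft_l1"); b=r.x; print(b,f(b).reshape(-1,2).round(1).tolist())
np.save("bin.npy",b)
E_=[([-.1,-.08,.1],[.1,-.08,.1]),([-.1,.08,.1],[.1,.08,.1]),([-.1,-.08,.1],[-.1,.08,.1]),([-.1,-.08,0],[-.1,.08,0]),([-.1,-.08,0],[-.1,-.08,.1]),([-.1,.08,0],[-.1,.08,.1]),([-.1,.08,0],[.1,.08,0])]
e=edge(0);E_+=[([e[0],-.08,e[2]],[e[0],.08,e[2]]),([e[0],.08,e[2]],[.1,.08,.105]),([-.038,.092,.105],[.021,.092,.146]),([.021,.092,.146],[.0904,.092,.2146]),([.021,.08,.146],[.021,.104,.146])]
s=6
out=[]
for c,(x,y) in {"side":(240,145),"top":(355,140)}.items():
    im=cv2.resize(ims[c][y:y+95,x:x+85,::-1],None,fx=s,fy=s,interpolation=cv2.INTER_CUBIC); o=im.copy()
    for p,q in E_:
        P,Q=[tuple(int(v) for v in ((proj(c,B2W(b,w))-[x,y]+.5)*s)) for w in(p,q)]
        cv2.line(o,P,Q,(0,0,255),1)
    cv2.imwrite(f"pics/ov_{c}.png",o)
    out.append(cv2.resize(o,(400,447)))
cv2.imwrite("pics/ov.png",np.hstack(out))
for n in("knee_pin","stay_foot"): print(n,B2W(b,ks[n]))
print(state()["time_s"])
```

```text
('side', 'lid_hinge') [263.7 202.8] [1.5 0.6] 4
('side', 'lid_edge') [264.2 183.8] [ 5.9 43.8] 4
('side', 'stay_foot') [300.4 204.2] [1.5 1.2] 4
('side', 'bin') [286.5 217.6] [0.8 0.7] 4
('side', 'knee_pin') [279.8 200.2] [9.2 2.2] 4
('top', 'lid_hinge') [401.2 162.9] [1.  0.9] 4
('top', 'lid_edge') [413.7 155.4] [1.  2.1] 4
('top', 'stay_foot') [366. 201.] [1.2 1.8] 4
('top', 'bin') [392.2 197.2] [1.  1.3] 4
('top', 'knee_pin') [323.5 197.2] [80.2 20.4] 4
[ 0.55823206 -0.23659279 -0.15115059] [[-1.1, -0.2], [0.5, -0.6], [0.3, 1.2], [-0.9, -1.5], [2.5, 0.4], [-1.4, 0.7], [-0.6, 1.6], [2.3, -0.5], [-0.5, -0.5], [2.2, -4.4]]
knee_pin [ 0.5928456  -0.14880382  0.146     ]
stay_foot [ 0.53451829 -0.13991986  0.105     ]
3.6
```

View pics/ov.png

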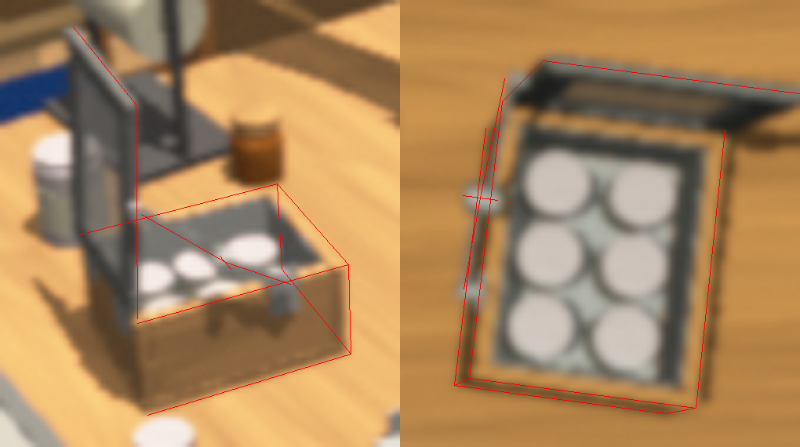

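The overlay is a few pixels off and the yaw looks nearer -0.12. I'll pick the corners from clean enlarged crops.

Run:
```python
import cv2,numpy as np
for c,(x,y) in {"side":(240,145),"top":(355,140)}.items():
    im=cv2.imread(f"pics/{c}0.png")[y:y+95,x:x+90]
    im=cv2.resize(im,None,fx=6,fy=6,interpolation=cv2.INTER_CUBIC)
    for k in range(0,90,10):
        cv2.putText(im,str(x+k),(k*6,8),0,.3,(255,0,0),1); cv2.line(im,(k*6+3,10),(k*6+3,570),(255,200,0) ,1) if k%20==0 else 0
        cv2.putText(im,str(y+k),(0,k*6+6),0,.3,(255,0,0),1); cv2.line(im,(0,k*6+3),(540,k*6+3),(255,200,0),1) if k%20==0 else 0
    cv2.imwrite(f"pics/z_{c}.png",im)
```

```text
(no output)
```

View pics/z_side.png

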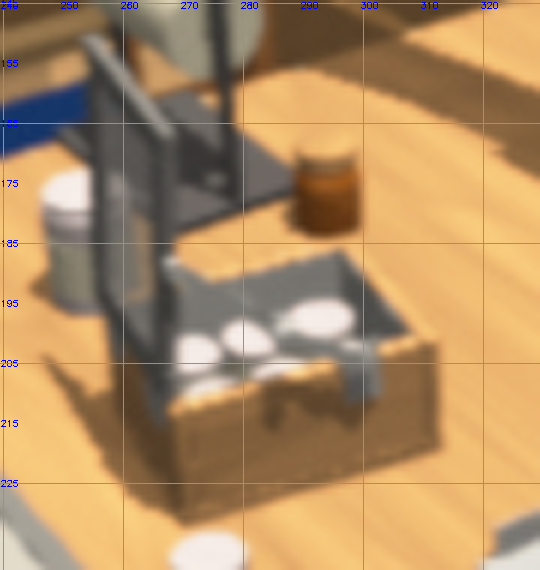

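View pics/z_top.png

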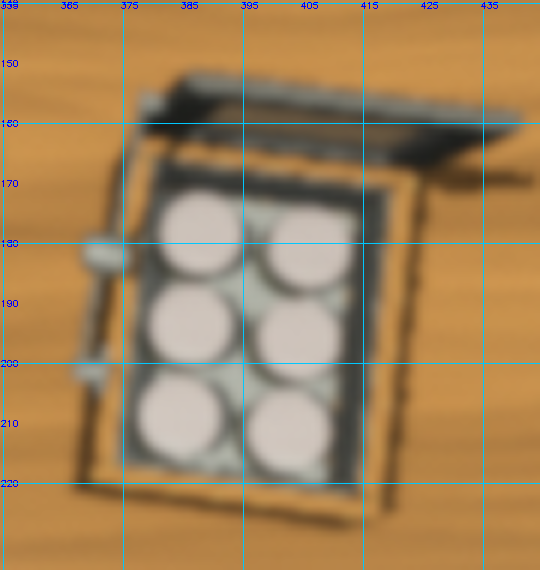

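Run:
```python
from h import *
import cv2
e=edge(0)
O=[("side",[-.1,.08,.1],(438,345)),("side",[-.1,-.08,.1],(342,250)),("side",[.1,.08,0],(187,523)),("side",[-.1,.08,0],(440,447)),
("side",[e[0],.08,e[2]],(168,130)),("side",[e[0],-.08,e[2]],(92,40)),
("top",[-.1,.08,.1],(92,475)),("top",[-.1,-.08,.1],(376,515)),("top",[.1,-.08,.1],(422,172)),
("top",[e[0],.08,e[2]],(185,80)),("top",[e[0],-.08,e[2]],(522,122)),("top",[.021,.092,.146],(104,253)),("top",[-.038,.092,.105],(90,372)),("side",[-.038,.098,.105],(362,372))]
off={"side":(240,145),"top":(355,140)}
O=[(c,P,np.array(off[c])+np.array(q)/6-.5) for c,P,q in O]
f=lambda b:np.concatenate([proj(c,B2W(b,P))-q for c,P,q in O])
r=least_squares(f,[.556,-.24,-.12],loss="soft_l1",f_scale=1.); b=r.x; print(b); print(f(b).reshape(-1,2).round(1).tolist())
np.save("bin.npy",b)
ss=[("knee",[.021,.092,.146])]
for n in (0.1,.15,.2): ss.append((n,[stay(n)[0][0],.092,stay(n)[0][1]]))
for n,P in ss: print(n,P,B2W(b,P).round(4))
p=onz("top",O[11][2],.146);print("pin by top",p)
```

```text
[ 0.55920084 -0.23857979 -0.15594741]
[[0.5, -1.3], [1.6, -2.7], [-0.3, 0.9], [0.7, 0.7], [0.2, 0.4], [-0.1, -1.1], [-0.1, 0.8], [0.6, 0.7], [-0.5, -1.2], [0.4, -0.8], [0.5, -0.5], [0.4, -0.5], [-0.9, -1.1], [1.4, -0.9]]
knee [0.021, 0.092, 0.146] [ 0.5942 -0.151   0.146 ]
0.1 [np.float64(-0.007497940881588602), 0.092, np.float64(0.17021981592688634)] [ 0.5661 -0.1465  0.1702]
0.15 [np.float64(-0.014770893920564646), 0.092, np.float64(0.17314989824460736)] [ 0.5589 -0.1454  0.1731]
0.2 [np.float64(-0.021470070994696985), 0.092, np.float64(0.17507682532106916)] [ 0.5523 -0.1444  0.1751]
pin by top [ 0.59256147 -0.14971581  0.146     ]
```

>>> servo_tool --pt "0 0 -4 0.1" --pt "0 0 -4 0.1" --pt "0 0 -4 0.1" --pt "0 0 -4 0.08" --pt "0 0 -3 0" --pt "0 -3 0 0" --pt "0 -4 0 0" --pt "0 -4 0 0" --pt "0 -4 0 0" --pt "0 -4 0 0" --claw 0 --force 20

```text
time_s: 4.6
ee_pos: [0.1696, -0.4195, 0.3954]
ee_rot: [3.141, 0.0, -0.153]
wrist_force: [0.7, -0.5, 0.5]
width: 0.0944
```

>>> servo_tool --pt "3 -3 0 0" --pt "3.5 -3 0 0" --pt "3.5 -3 0 0" --pt "3.5 -3 0 0" --pt "3.5 -3 0 0" --pt "3.5 -3 0 0" --pt "3.5 -3 0 0" --pt "3.5 -3 0 0" --pt "3.5 -3 0 0" --pt "3 -3 0 0"

```text
time_s: 5.6
ee_pos: [0.5529, -0.1754, 0.3953]
ee_rot: [-3.141, -0.0, -0.153]
wrist_force: [0.2, -0.2, -0.6]
width: 0.0939
```

>>> servo_tool --pt "3 -2 0 0" --pt "0 0 0 0" --pt "0 0 0 0"

```text
time_s: 5.9
ee_pos: [0.5843, -0.1611, 0.3949]
ee_rot: [-3.141, 0.001, -0.152]
wrist_force: [-0.2, -0.8, -0.2]
width: 0.0943
```

>>> servo_tool --pt "0.7 -1.1 -0.2 0" --pt "0 0 3 0" --pt "0 0 4 0" --pt "0 0 4 0" --pt "0 0 4 0" --pt "0 0 3 0" --pt "0 0 2 0" --pt "0 0 0 0" --pt "0 0 0 0"

```text
time_s: 6.8
ee_pos: [0.5929, -0.1518, 0.1986]
ee_rot: [3.141, -0.001, -0.154]
wrist_force: [0.1, 0.0, 0.4]
width: 0.0938
```

```bash
cat > look.py <<'E'
import sys
from h import *
import cv2
n=sys.argv[1]; out=[]
for c,(x,y) in {"side":(235,120),"top":(340,125)}.items():
    im=camera(c)[y:y+110,x:x+100,::-1]
    out.append(cv2.resize(im,None,fx=4,fy=4,interpolation=cv2.INTER_CUBIC))
cv2.imwrite(f"pics/{n}.png",np.hstack(out))
s=state();print(s["time_s"],s["ee_pos"].round(4),s["ee_rot"].round(3),s["wrist_force"].round(1),s["width"])
E
python3 look.py l1
```

```text
6.9 [ 0.5933 -0.1518  0.1992] [ 3.141e+00 -2.000e-03 -1.540e-01] [ 0.2 -0.3  0.6] 0.09423892638367584
```

View pics/l1.png

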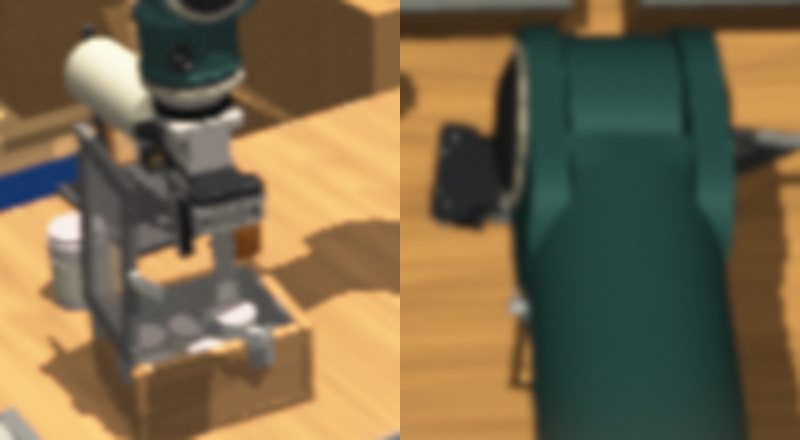

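The gripper is above the stay with one finger on each side, at (187,230) and (225,255). It is clear of the lid at (105,200). I'll descend over the pin.

>>> servo_tool --pt "0 0 2 0" --pt "0 0 2 0" --pt "0 0 1 0" --pt "0 0 1 0" --pt "0 0 1.2 0" --pt "0 0 0 0" --pt "0 0 0 0"

```text
time_s: 7.6
ee_pos: [0.5928, -0.1516, 0.1257]
ee_rot: [-3.141, -0.0, -0.153]
wrist_force: [-0.8, 0.2, 0.3]
width: 0.0941
```

```bash
python3 look.py l2
```

```text
7.7 [ 0.593  -0.1516  0.1261] [ 3.142e+00 -1.000e-03 -1.530e-01] [-1.1 -0.  -0.4] 0.09376292227352592
```

View pics/l2.png

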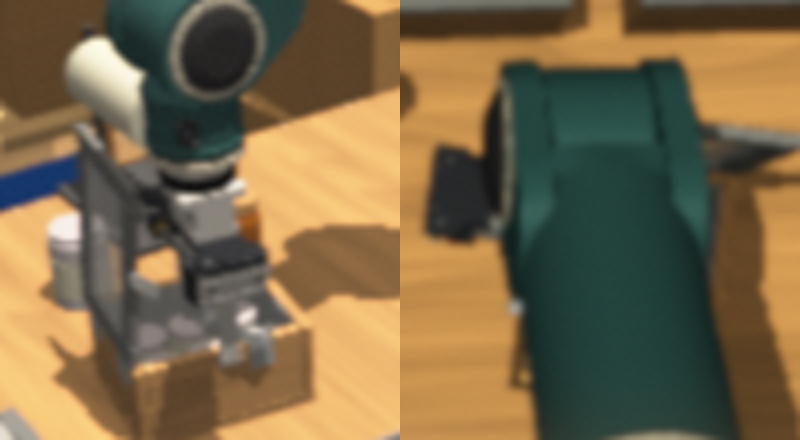

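No contact: one finger is outside the stay at about (195,290) and the other inside. Closing now.

>>> servo_tool --pt "0 0 0 0" --pt "0 0 0 0" --pt "0 0 0 0" --pt "0 0 0 0" --pt "0 0 0 0" --pt "0 0 0 0" --pt "0 0 0 0" --pt "0 0 0 0" --claw 1 --force 20

```text
time_s: 8.5
ee_pos: [0.5926, -0.1516, 0.1254]
ee_rot: [-3.142, 0.0, -0.153]
wrist_force: [-0.3, 1.2, 0.2]
width: 0.0332
```

>>> servo_tool --pt "0 0 0 0" --pt "0 0 0 0" --pt "0 0 0 0" --pt "0 0 0 0"

```text
time_s: 8.9
ee_pos: [0.5925, -0.1528, 0.1254]
ee_rot: [3.141, 0.0, -0.154]
wrist_force: [-0.0, -6.0, -0.7]
width: 0.024
```

Opening is 24.0 mm, so the pin's end faces are gripped. Now I'll lift along the 72 mm arc.

>>> servo_tool --pt "-0.15 0 -0.2 0" --pt "-0.15 0 -0.2 0" --pt "-0.16 0 -0.2 0" --pt "-0.17 0 -0.2 0" --pt "-0.18 0 -0.18 0" --pt "-0.18 0 -0.18 0" --pt "0 0 0 0"

```text
time_s: 9.6
ee_pos: [0.5823, -0.1512, 0.1368]
ee_rot: [3.14, 0.001, -0.154]
wrist_force: [-1.0, -5.6, -4.2]
width: 0.0241
```

>>> servo_tool --pt "-0.2 0 -0.17 0" --pt "-0.2 0 -0.16 0" --pt "-0.2 0 -0.15 0" --pt "-0.2 0 -0.15 0" --pt "-0.21 0 -0.14 0" --pt "-0.21 0 -0.13 0" --pt "-0.22 0 -0.13 0" --pt "-0.22 0 -0.12 0" --pt "0 0 0 0"

```text
time_s: 10.5
ee_pos: [0.5661, -0.1487, 0.1484]
ee_rot: [3.141, -0.0, -0.154]
wrist_force: [0.4, -6.7, -3.4]
width: 0.0236
```

>>> servo_tool --pt "-0.23 0 -0.11 0" --pt "-0.23 0 -0.1 0" --pt "-0.23 0 -0.1 0" --pt "-0.23 0 -0.09 0" --pt "-0.24 0 -0.08 0" --pt "-0.24 0 -0.07 0" --pt "0 0 0 0"

```text
time_s: 11.2
ee_pos: [0.5527, -0.1466, 0.1541]
ee_rot: [3.141, -0.001, -0.154]
wrist_force: [1.0, -6.7, -2.6]
width: 0.024
```

```bash
python3 look.py l3
```

```text
11.3 [ 0.5527 -0.1466  0.1541] [ 3.14e+00 -1.00e-03 -1.54e-01] [ 0.2 -6.7 -1.5] 0.023714778195363558
```

View pics/l3.png

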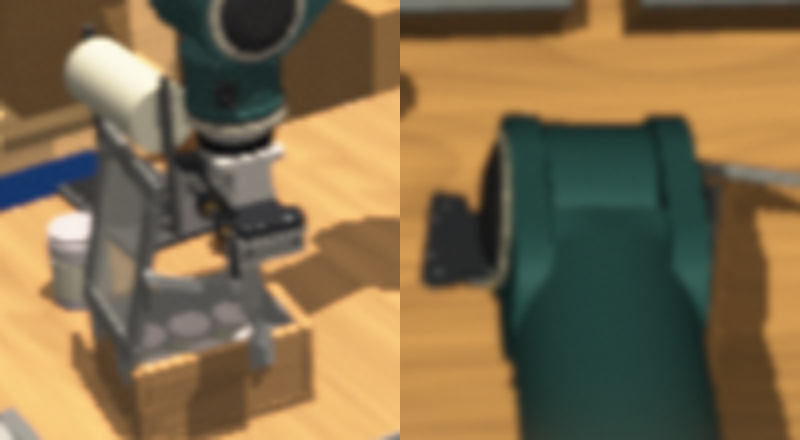

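The lid has tilted forward and its top edge is now at about (130,135). The knee moved about 40 mm along the arc with low force, so it is well past centre. I'll release and back off.

>>> servo_tool --pt "0 0 0 0" --pt "0 0 0 0" --pt "0 0 0 0" --pt "0 0 0 0" --pt "0 0 0 0" --pt "0 0 0 0" --pt "0 0 0 0" --claw 0

```text
time_s: 12.0
ee_pos: [0.5526, -0.1454, 0.154]
ee_rot: [-3.142, 0.0, -0.153]
wrist_force: [-0.2, 0.2, 0.6]
width: 0.0759
```

>>> servo_tool --pt "0 0 -1 0" --pt "0 0 -2 0" --pt "0 0 -3 0" --pt "-1 0 -4 0" --pt "-1 0 -4 0" --pt "0 0 -4 0" --pt "0 0 -4 0" --pt "0 0 -2 0" --pt "0 0 0 0" --claw 0

```text
time_s: 12.9
ee_pos: [0.5336, -0.1422, 0.3977]
ee_rot: [3.141, -0.005, -0.153]
wrist_force: [0.4, 0.1, -0.7]
width: 0.0939
```

```bash
python3 look.py l4
```

```text
13.0 [ 0.5327 -0.1423  0.3942] [ 3.142 -0.    -0.153] [ 0.6 -0.7 -0.4] 0.0939850754002042
```

View pics/l4.png

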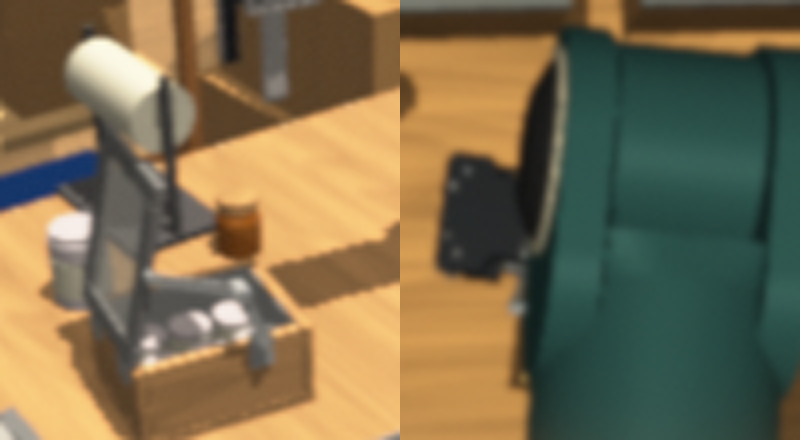

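The knee at (238,285) now stands up and forward, and the lid holds at about 75°. Next I'll shut the fingers and go over to behind the lid.

>>> servo_tool --pt "2 1.5 0 0" --pt "3 1.8 0 0" --pt "3 1.8 0 0" --pt "3 1.8 0 0" --pt "2.5 1.5 0 0" --pt "1.5 0.7 0 0" --pt "0 0 0 0" --pt "0 0 0 0" --pt "0 0 0 0" --pt "0 0 0 0" --claw 1

```text
time_s: 14.0
ee_pos: [0.6668, -0.2548, 0.3945]
ee_rot: [3.141, -0.0, -0.153]
wrist_force: [0.8, 0.7, -0.9]
width: 0.0175
```

>>> servo_tool --pt "0 0 3 0" --pt "0 0 4 0" --pt "0 0 4 0" --pt "0 0 1.5 0" --pt "0 0 0 0" --pt "0 0 0 0"

```text
time_s: 14.6
ee_pos: [0.6678, -0.2553, 0.2711]
ee_rot: [3.141, -0.002, -0.153]
wrist_force: [0.7, -0.4, 1.4]
width: 0.0008
```

```bash
python3 look.py l5
```

```text
14.7 [ 0.668  -0.2553  0.2714] [ 3.141e+00 -3.000e-03 -1.530e-01] [-0.2  0.9 -0.4] 0.0004500208296868002
```

View pics/l5.png

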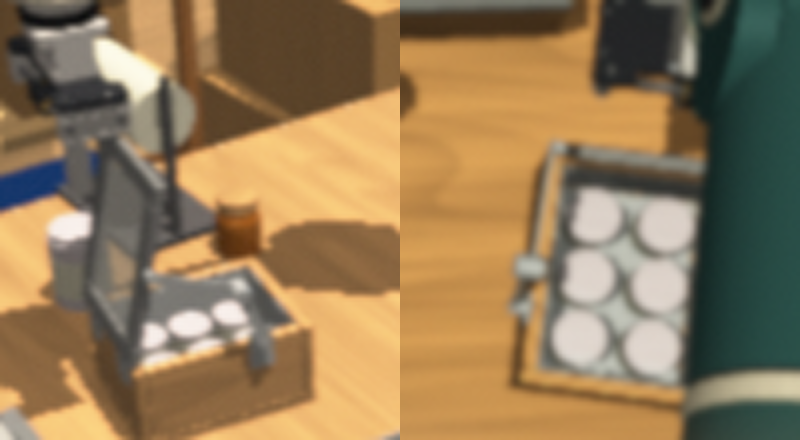

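The fingers, at (75,180) in the side view, are behind the lid. The top view shows the knee folding forward at (530,265). I'll work out the tip's arc on the lid's outer frame.

Run:
```python
from h import *
b=np.load("bin.npy")
P=np.array([.668,-.2553]); c,s=np.cos(b[2]),np.sin(b[2]); d=P-b[:2]
print("tcp in bin",c*d[0]+s*d[1],-s*d[0]+c*d[1])
def tcp(a,r=.192,w=.009):
    a=np.deg2rad(a); return np.array([.1-r*np.cos(a)+.005*np.sin(a)+w,.105+r*np.sin(a)+.005*np.cos(a)])
A=np.arange(75,-1,-2.5); p=np.array([tcp(a) for a in A]); print("start",p[0])
for a,q,d in zip(A[1:],p[1:],np.diff(p,axis=0)*100): print(a,q.round(4),[round(d[0],2),0,round(-d[1],2),0])
```

```text
tcp in bin 0.11007577649113087 0.0003809480648613306
start [0.06413637 0.29175185]
72.5 [0.056  0.2896] [np.float64(-0.81), 0, np.float64(0.21), 0]
70.0 [0.048  0.2871] [np.float64(-0.8), 0, np.float64(0.25), 0]
67.5 [0.0401 0.2843] [np.float64(-0.79), 0, np.float64(0.28), 0]
65.0 [0.0324 0.2811] [np.float64(-0.78), 0, np.float64(0.32), 0]
62.5 [0.0248 0.2776] [np.float64(-0.76), 0, np.float64(0.35), 0]
60.0 [0.0173 0.2738] [np.float64(-0.74), 0, np.float64(0.38), 0]
57.5 [0.0101 0.2696] [np.float64(-0.73), 0, np.float64(0.42), 0]
55.0 [0.003  0.2651] [np.float64(-0.71), 0, np.float64(0.45), 0]
52.5 [-0.0039  0.2604] [np.float64(-0.69), 0, np.float64(0.48), 0]
50.0 [-0.0106  0.2553] [np.float64(-0.67), 0, np.float64(0.51), 0]
47.5 [-0.017   0.2499] [np.float64(-0.64), 0, np.float64(0.54), 0]
45.0 [-0.0232  0.2443] [np.float64(-0.62), 0, np.float64(0.56), 0]
42.5 [-0.0292  0.2384] [np.float64(-0.6), 0, np.float64(0.59), 0]
40.0 [-0.0349  0.2322] [np.float64(-0.57), 0, np.float64(0.62), 0]
37.5 [-0.0403  0.2258] [np.float64(-0.54), 0, np.float64(0.64), 0]
35.0 [-0.0454  0.2192] [np.flo
[... 266 characters left out ...]
oat64(-0.39), 0, np.float64(0.74), 0]
22.5 [-0.0665  0.1831] [np.float64(-0.36), 0, np.float64(0.76), 0]
20.0 [-0.0697  0.1754] [np.float64(-0.32), 0, np.float64(0.77), 0]
17.5 [-0.0726  0.1675] [np.float64(-0.29), 0, np.float64(0.79), 0]
15.0 [-0.0752  0.1595] [np.float64(-0.26), 0, np.float64(0.8), 0]
12.5 [-0.0774  0.1514] [np.float64(-0.22), 0, np.float64(0.81), 0]
10.0 [-0.0792  0.1433] [np.float64(-0.18), 0, np.float64(0.82), 0]
7.5 [-0.0807  0.135 ] [np.float64(-0.15), 0, np.float64(0.82), 0]
5.0 [-0.0818  0.1267] [np.float64(-0.11), 0, np.float64(0.83), 0]
2.5 [-0.0826  0.1184] [np.float64(-0.08), 0, np.float64(0.83), 0]
0.0 [-0.083  0.11 ] [np.float64(-0.04), 0, np.float64(0.84), 0]
```

>>> servo_tool --pt "0 0 -1.6 0" --pt "-1.5 0 0 0" --pt "-1 0 0 0" --pt "-1 0 0 0" --pt "-0.6 0 0 0" --pt "-0.5 0 0 0" --pt "-0.4 0 0.1 0" --pt "-0.4 0 0.1 0" --pt "0 0 0 0"

```text
time_s: 15.6
ee_pos: [0.6135, -0.247, 0.2829]
ee_rot: [-3.142, 0.0, -0.153]
wrist_force: [0.6, -0.3, 0.3]
width: 0.0006
```

>>> servo_tool --pt "-0.8 0 0.25 0" --pt "-0.8 0 0.28 0" --pt "-0.78 0 0.3 0" --pt "-0.76 0 0.35 0" --pt "-0.74 0 0.38 0" --pt "0 0 0 0"

```text
time_s: 16.2
ee_pos: [0.5742, -0.241, 0.267]
ee_rot: [3.142, 0.001, -0.153]
wrist_force: [0.9, 0.1, 0.3]
width: 0.0001
```

```bash
python3 look.py l6
```

```text
16.3 [ 0.5751 -0.2411  0.2674] [-3.142e+00  1.000e-03 -1.530e-01] [0.3 0.5 0.3] 0.0003040632604786339
```

View pics/l6.png

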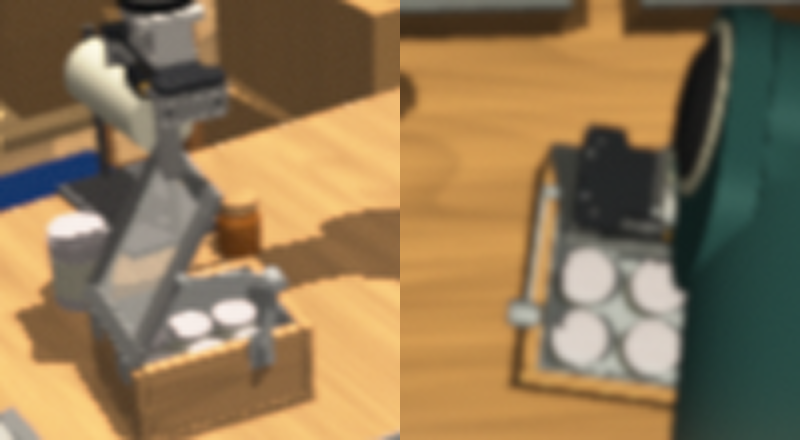

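The lid follows smoothly, now about 58° up, and the stay folds forward at (268,285). I'll continue along the arc.

>>> servo_tool --pt "-0.75 0 0.38 0" --pt "-0.73 0 0.4 0" --pt "-0.71 0 0.44 0" --pt "-0.7 0 0.47 0" --pt "-0.68 0 0.5 0" --pt "-0.66 0 0.52 0" --pt "-0.63 0 0.55 0" --pt "-0.6 0 0.58 0" --pt "-0.57 0 0.6 0" --pt "0 0 0 0"

```text
time_s: 17.3
ee_pos: [0.5147, -0.2317, 0.2222]
ee_rot: [-3.141, 0.002, -0.153]
wrist_force: [-0.0, 0.7, -0.5]
width: 0.0003
```

```bash
python3 look.py l7
```

```text
17.4 [ 0.5156 -0.2318  0.2229] [-3.141e+00  1.000e-03 -1.530e-01] [ 0.6 -0.3 -0.3] 0.0005486213941416391
```

View pics/l7.png

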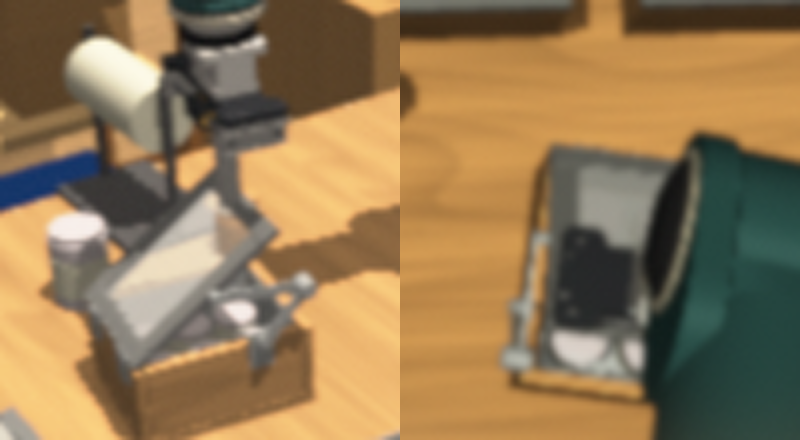

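The lid is about 37° up with the tip on its edge frame at (225,185). I'll continue.

>>> servo_tool --pt "-0.5 0 0.67 0" --pt "-0.47 0 0.69 0" --pt "-0.44 0 0.71 0" --pt "-0.41 0 0.73 0" --pt "-0.38 0 0.75 0" --pt "-0.34 0 0.77 0" --pt "-0.3 0 0.78 0" --pt "-0.27 0 0.79 0" --pt "-0.23 0 0.8 0" --pt "0 0 0 0"

```text
time_s: 18.4
ee_pos: [0.482, -0.2265, 0.1549]
ee_rot: [-3.141, 0.002, -0.153]
wrist_force: [0.4, -0.0, -0.3]
width: 0.0005
```

>>> servo_tool --pt "-0.2 0 0.7 0" --pt "-0.17 0 0.7 0" --pt "-0.13 0 0.7 0" --pt "-0.1 0 0.7 0" --pt "-0.05 0 0.5 0" --pt "0 0 0.3 0" --pt "0 0 0 0" --pt "0 0 0 0"

```text
time_s: 19.2
ee_pos: [0.4764, -0.2257, 0.1201]
ee_rot: [-3.141, 0.0, -0.153]
wrist_force: [-0.2, -0.4, 0.4]
width: 0.0004
```

```bash
python3 look.py l8
```

```text
19.3 [ 0.4765 -0.2258  0.1203] [ 3.142 -0.    -0.153] [ 0.4 -0.4 -0.6] 0.0005216701165253639
```

View pics/l8.png

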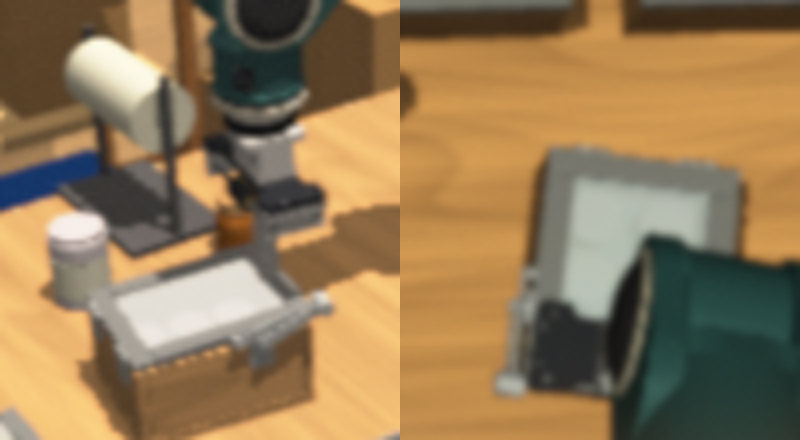

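The lid is nearly flat. I'll press down slowly until there is a force reading.

>>> servo_tool --pt "0 0 0.3 0" --pt "0 0 0.3 0" --pt "0 0 0.3 0" --pt "0 0 0.1 0" --pt "0 0 0 0"

```text
time_s: 19.8
ee_pos: [0.4763, -0.2258, 0.1102]
ee_rot: [3.141, 0.0, -0.153]
wrist_force: [-3.0, 0.3, 6.8]
width: 0.0005
```

>>> servo_tool --pt "0 0 0.1 0" --pt "0 0 0.1 0" --pt "0 0 0 0"

```text
time_s: 20.1
ee_pos: [0.4765, -0.2259, 0.1097]
ee_rot: [3.141, -0.0, -0.153]
wrist_force: [-13.0, 5.0, 36.7]
width: 0.0004
```

The tip stopped at z = 0.1097, which matches the closed lid's top at 0.110, and the force rose to 37 N. The lid is on the rim. I'll retreat and check.

>>> servo_tool --pt "0 0 -0.3 0" --pt "0 0 -1 0" --pt "0 0 -3 0" --pt "0 0 -4 0" --pt "0 0 -4 0" --pt "0 0 -4 0" --pt "-2 0 -4 0" --pt "-4 0 0 0" --pt "-4 0 0 0" --pt "0 0 0 0"

```text
time_s: 21.1
ee_pos: [0.3744, -0.2103, 0.312]
ee_rot: [3.14, -0.0, -0.155]
wrist_force: [1.0, -0.3, 0.5]
width: 0.0003
```

```bash
python3 look.py l9
python3 - <<'E'
from h import *
b=np.load("bin.npy")
camera("side");camera("top")
for l,P in {"lid_edge":edge(np.deg2rad(85)),"knee_pin":[stay(1.483)[0][0],.092,stay(1.483)[0][1]]}.items():
    for c in("side","top"):
        print(l,c,[(np.round(d["position"],1).tolist(),round(d["score"],2)) for d in place_of(c,l)][:3],proj(c,B2W(b,P)).round(1))
for l in ["jar_tall","jar_small","tin","mortar","scoop"]:
    print(l,[(c,np.round(d["position"],1).tolist()) for c in("side","top") for d in place_of(c,l)[:1]])
print(state()["wrist_force"],state()["time_s"])
E
```

```text
21.2 [ 0.3775 -0.2106  0.3119] [ 3.141e+00 -1.000e-03 -1.540e-01] [-0.2 -0.3  0.7] 0.00039812575657567444
lid_edge side [([307.2, 190.8], 0.73), ([285.1, 216.8], 0.3)] [306.1 190.6]
lid_edge top [([394.9, 225.6], 0.72), ([329.2, 149.5], 0.68)] [393.8 223.9]
knee_pin side [([311.7, 189.3], 0.47)] [313.9 193.6]
knee_pin top [([364.5, 218.7], 0.69)] [367.5 218. ]
jar_tall [('side', [272.5, 261.2]), ('top', [325.9, 148.9])]
jar_small [('side', [293.7, 182.1])]
tin [('side', [257.1, 195.0]), ('top', [464.7, 190.3])]
mortar [('side', [438.3, 313.4]), ('top', [184.7, 232.8])]
scoop [('side', [338.3, 237.1]), ('top', [323.7, 220.9])]
[-0.5309658   0.05584321  0.97399272] 22.0
```

View pics/l9.png

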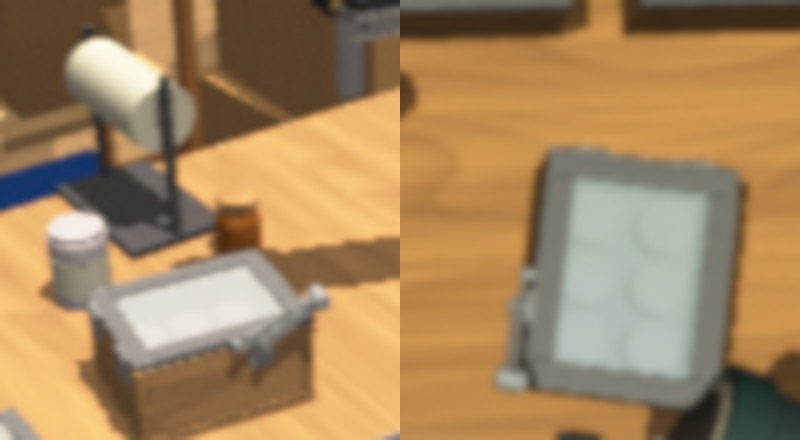

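The lid lies flat on the rim. The knee pin shows at (318,295), which is pixel (314.5,193.7) against (313.9,193.6) predicted for a closed lid. The arm is clear, so I'm handing in.

```bash
python3 -c "
from cell import *
print(sign_off())"
```

```text
the job is handed in; nothing more can be done
None
```

The lid is closed, the stay is folded at the bin's front, and the robot is clear of everything. I handed the job in at about 22 s of the 64 s; no verdict was reported.

I pinched the knee pin (opening read 24.0 mm) and lifted it about 40 mm back along its arc, to an estimated bend of 1.1 rad with the lid about 10° down. I then let go and lowered the lid from behind with the shut fingers. It moved at about 0.4 rad/s until the tip stopped at z = 0.110 m, the height of the closed lid's top.

**Last checks**
- **Lid and knee:** in the final pictures the lid edge is within about 2 px of where a closed lid should be. By eye, the knee pin is within 1 px in the side view.
- **Robot:** the wrist force was about zero after I backed away.
- **Loose things:** the tall jar, tin, mortar and scoop showed up within about 5 px of their starting places, which is the networks' usual scatter. The small jar was found only in the side view, about 3.5 px off.

**Checks that disagreed or ran close**
- **Knee detection:** the network put the knee pin about 5 px off in the side view and 3 px in the top view. It had also been unreliable at the start.
- **Bin yaw:** my first fit gave -0.12 rad. I used -0.155 from hand-picked corners.
- **Final press:** it reached 37 N upward (39 N total) on the fingertips, more than was needed. That is close to the 40 N limit for the arm and gripper body, though the body itself did not appear to touch anything.

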